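Push the timer through the pass-box flap

ROBOT

A 6-joint arm with a two-finger parallel gripper is mounted at the origin on a cart in front of the work surface, level with it; the furniture and walls round the work are solid. World frame = base frame: x ahead of the robot, y to its left, z up, the work surface at z = 0. Lengths are in mm, angles in rad, forces in N, time in s.
With the tool pointing down it reaches from about 400 to 925 mm from the base axis. Payload 12.5 kg.
Tool frame: the origin (TCP) lies midway between the tips of the shut fingers; the grasp point (between the pads) lies 19 mm behind it; y points along the fingers, x is the direction in which the jaws open and shut, and the axes are right-handed (so a half turn about y gives the same grasp; the last joint's range is limited). The gripper opens to 95 mm and grips with 3 to 60 N. Pads are 20 mm wide; open, the fingers measure 119 mm over their backs; the gripper's body (75 mm by 180 mm) begins 59 mm behind the grasp point.
Start: joints at [1.146, 0.491, 1.559, -0, 1.092, -0.106], TCP at [195.875, 593.531, 214.661] pointing down, gripper open.
Joint ranges: [-3.1, 3.1], [-0.84, 2.19], [0.05, 2.79], [-1.13, 4.28], [0.06, 2.93], [-2.69, 2.69]. Speed limits (rad/s): [2.22, 2.22, 2.79, 3.14, 3.14, 3.14].

INTERFACE

Orientations are given as [roll, pitch, yaw] about the fixed x, y, z axes, in that order (R = Rz(yaw) Ry(pitch) Rx(roll)).
In Python, from cell import env, vision, job gives the robot as it stands.
- The arm moves only by the shell command python3 -m crank 'ROWS' [OPENING]. ROWS is JSON, a list of rows, each a list of 6 numbers: the shift along the tool's x, y, z in mm, then the turn, a rotation vector about the tool's x, y, z in degrees. In form: [[x, y, z, rx, ry, rz], ...]. A call has 1 to 5 rows; each row is the pose to reach, as a shift and turn from the pose measured when the call began, along the tool's axes at that moment; what a row does not reach only later rows make up. A row lasts 1/10 s, in which the tool goes at most 50 mm and 8.59 degrees, less where a joint would pass 70% of its speed; a pose out of reach is approached as far as the arm can. A call with a gripper value outside its range is refused whole. OPENING is the opening, from 0 (shut) to 1 (fully open), set as the call begins (- or left out, the last holds). The fingers move at their own pace and stop on an object; the grip force is fixed at half the most. Time passes only in rows, so rows that repeat a pose let the fingers close. It gives the time, the measured TCP pose, the force and the opening at its end, in the units of the state.
- env.state(): the state, without advancing time (a new reading comes with each control period).
- vision.read_camera(name): name is "scene" or "top" or "wrist"; returns (picture, depth): 420x560x3 uint8, blue, green, red; 420x560 float32, mm along the optical axis (not along the pixel's ray), 0 where there is no reading.
- vision.calibration(name): a dict with "vertical_fov" (degrees; the focal length in pixels is half the picture's height over the tangent of half this angle, whatever the lens; pixels are square), "cx", "cy" (the principal point, pixels), "dist" ([k1, k2, p1, p2, k3] as OpenCV has them; the pictures are not rectified), "pose" (4x4, takes a point from camera to world coordinates). Camera axes: x right, y down, z forward; pixel columns grow to the right and rows downward; lengths in mm; the calibration is good to about 2 mm. A picture is of the moment at which its call begins: read the wrist's pose just before it. calibration takes no time and is no camera call; for the wrist camera it gives the pose at the moment of the call.
- job.job_done(): hands the job in, once; it reports no verdict.
The state is a dict: "t": time; "joints": joint angles; "qvel": joint speeds; "tau": joint torques, N m; "eef_pos": TCP position; "tcp_rot": TCP orientation; "ft_force": force on the tool from outside, world axes, zero at the start; "moment": the same for the moment, N m; "opening": opening from 0.0 (shut) to 1.0 (fully open).
Only numpy, scipy, OpenCV 4.12 (cv2) and the standard library are available. Lean on these libraries where they do the work, as an engineer would, in place of code of your own. Each camera call takes 0.05 s, during which the arm holds its last target.

TASK

Without gripping or lifting anything, push the timer along its lane with the fingertips, through the hanging flap, until it drops off the deck and lies flat in the bay of the pass box; then draw the fingers back out so that the flap swings shut behind it. Leave the brass weight and the flap of its lane alone, and do not disturb the other things on the worktop.

Things in the scene. Friction and masses are not known exactly. Their poses are not given: they have to be found in the camera images.
- pass_box: fixed white pass box, 275 x 166 mm, two 74 mm wide lanes side by side with 6 mm walls. Origin on the worktop, midway between the lanes, straight under the flap pivots; x = feed direction (feed deck to bay), y left, z up. Feed deck x = -150 to -4 mm, its floor at z = 26 mm, open at front and top, guide walls up to z = 50 mm. From x = -29 mm on the walls rise to z = 72 mm
- lane_left (a point): centre line of the left lane at deck height, straight under the flap pivots (pass box x = 0, y = +40 mm, z = 26 mm). The deck ends in a sharp step at x = -4 mm; beyond it, behind the flap, lies the bay, floor at z = 6 mm, back wall at x = 119 mm: a part pushed off the deck drops 20 mm into it. Bay open on top up to x = 75 mm, then a clear cover at z = 72 to 76 mm. Axes as the pass box
- lane_right (a point): the same point of the right lane (pass box y = -40 mm); its bay is alike
- flap_left (a joint): left lane's flap: aluminium plate 68 mm wide, 3 mm thick, hung by a thin arm at each end from pivots at x = 0, z = 66 mm. Shut (0 rad) it is upright at x = 2 to 5 mm, z = 29 to 48 mm; grows to 1.45 as its edge swings inward (+x) and up. Opens inward only, 60 g, falls shut by gravity. Lane free above the plate (62 mm between arms), so upright fingers can enter until their front is 15 mm past the pivots
- flap_right (a joint): the same flap of the right lane (y = -40 mm)
- timer_center (a point): centre of the loose white timer, 8 mm above its underside: a flat square box 62 x 62 mm, 16 mm high (18 with its buttons), 70 g give or take 30 %, lying on its back on the feed deck of one of the two lanes (either one), its sides nearly square to the lane. Axes: x and y parallel to its sides, z up
- weight_center (a point): centre (25 mm above its underside) of the loose brass calibration weight, 29 mm across, 50 mm high with its knob, standing on the feed deck of the other lane
- dropper: amber dropper bottle, 33 mm across, 94 mm high, standing; origin under its centre
- vial: small glass vial with a cap, 21 mm across, 50 mm high, standing; origin under its centre
- pen: marker pen lying on the worktop, 131 mm along its y axis, 14 mm thick; origin under its centre

How it is judged:
By the outcome, as a careful person would: the job done as asked, in the order asked, and still so for the second after the job is handed in, with the robot touching nothing.
It also fails if it takes over 38 s, if anything falls off the work surface, if the arm or the gripper's body presses on something with over 40 N, if the wrist force passes 120 N, or if a joint passes its speed limit or range.

## Working session

There is one attempt and no reset: what is moved stays moved. The work goes in short steps, Python scripts to look and compute and a shell command to move; the robot and the scene stay as the last step left them, time stands still between calls to the robot, and variables do not carry over. Pictures are saved under pics/ and viewed, and the job is handed in when it is done.

```bash
ls; mkdir -p pics
python3 - <<'E'
from cell import env,vision
import cv2
print(env.state())
for n in ("scene","top"):
    im,d=vision.read_camera(n); cv2.imwrite(f"pics/{n}0.png",im)
    c=vision.calibration(n); print(n,c)
E
```

```text
pics
{'t': 0.0, 'joints': array([ 1.14638055e+00,  4.91559497e-01,  1.55945957e+00,  6.07800533e-06,
        1.09170976e+00, -1.05616291e-01]), 'qvel': array([-0.00123922, -0.00140897,  0.0012052 , -0.00215167,  0.00268362,
       -0.00214698]), 'tau': array([-8.46029197e-04, -6.12660384e+01, -2.58167428e+01,  6.92276610e-02,
        4.83553531e-02, -1.17475361e-04]), 'eef_pos': array([195.77424795, 593.28160217, 214.05830837]), 'tcp_rot': array([-1.57067119e+00,  1.12926964e-03,  1.25199411e+00]), 'ft_force': array([ 0.17114298, -0.42501345, -0.2193523 ]), 'moment': array([-0.02181933,  0.03461323,  0.01706762]), 'opening': 1.0017007213518085}
scene {'vertical_fov': 52.635391752424724, 'cx': 275.6390942368625, 'cy': 206.30611102756197, 'dist': array([0.040034, 0.      , 0.      , 0.      , 0.      ]), 'pose': array([[ 6.64188478e-01, -5.20785292e-01,  5.36317392e-01,
        -7.24230482e+01],
       [-7.47455939e-01, -4.50370960e-01,  4.88339655e-01,
        -4.98370362e+02],
       [-1.27783311e-02, -7.25223192e-01, -6.88395262e-01,
         7.89056998e+02],
       [ 0.00000000e+00,  0.00000000e+00,  0.00000000e+00,
         1.00000000e+00]])}
top {'vertical_fov': 47.57356095177321, 'cx': 274.9045202176191, 'cy': 202.14514183809015, 'dist': array([-0.02575214,  0.        ,  0.        ,  0.        ,  0.        ]), 'pose': array([[ 2.64524144e-02, -9.90980856e-01,  1.31366714e-01,
         2.98868337e+02],
       [-9.99230202e-01, -3.00203860e-02, -2.52543155e-02,
         3.01174396e+01],
       [ 2.89702227e-02, -1.30597550e-01, -9.91012112e-01,
         1.49811090e+03],
       [ 0.00000000e+00,  0.00000000e+00,  0.00000000e+00,
         1.00000000e+00]])}
```

View pics/scene0.png

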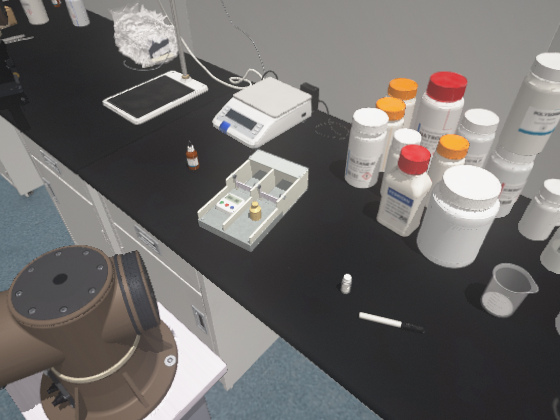

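View pics/top0.png

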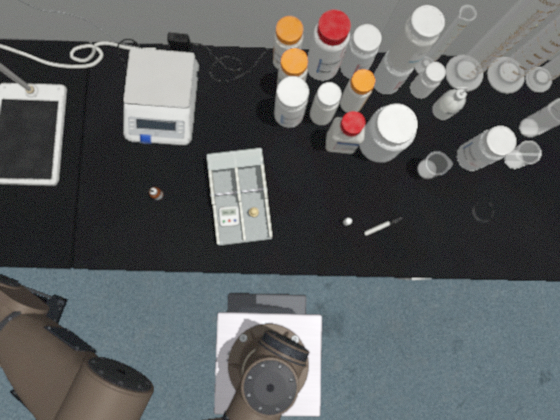

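The timer (white, about (230,215) in top view) is in the left lane and the weight (253,212) in the right. I'll zoom in next.

Run:
```python
import cv2
a=cv2.imread("pics/top0.png")[140:255,195:285]; cv2.imwrite("pics/topz.png",cv2.resize(a,None,fx=5,fy=5,interpolation=cv2.INTER_CUBIC))
a=cv2.imread("pics/scene0.png")[140:260,190:320]; cv2.imwrite("pics/scenez.png",cv2.resize(a,None,fx=5,fy=5,interpolation=cv2.INTER_CUBIC))
```

```text
(no output)
```

View pics/topz.png

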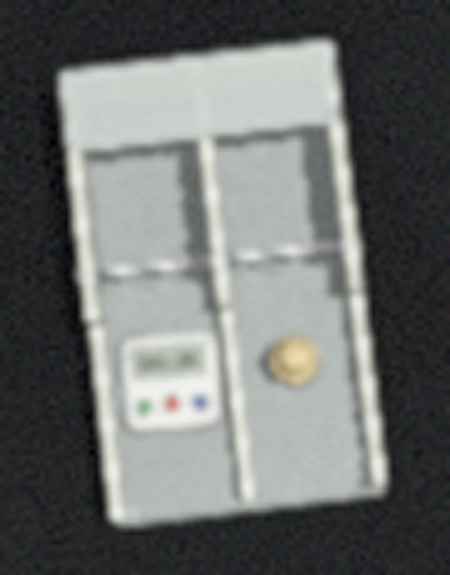

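View pics/scenez.png

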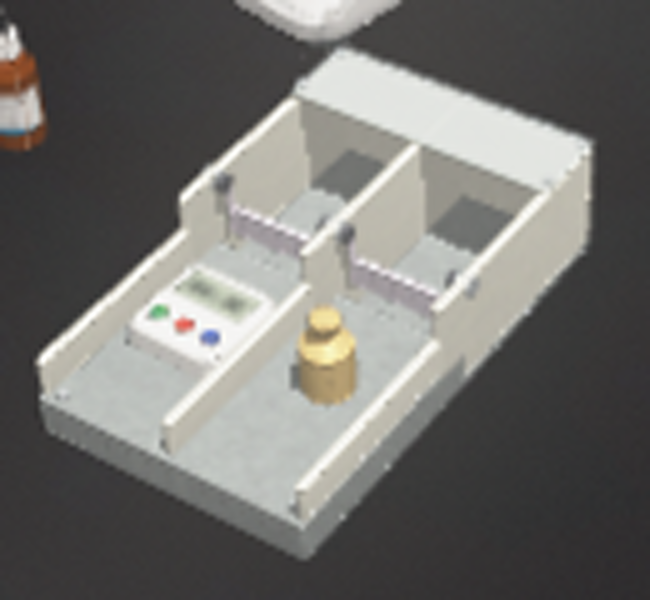

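Top crop: timer top face corners near crop (122,338),(213,335),(220,427),(128,432). Box back corners are near (58,72),(335,42) and front corners near (115,523),(385,492). Next I'll cast these points onto planes in both views.

```bash
cat > h.py <<'E'
import numpy as np, cv2
from cell import vision
def ray(c,uv):
    f=210/np.tan(np.radians(c["vertical_fov"])/2)
    K=np.array([[f,0,c["cx"]],[0,f,c["cy"]],[0,0,1]])
    p=cv2.undistortPoints(np.array(uv,float).reshape(-1,1,2),K,np.array(c["dist"])).reshape(-1,2)
    d=np.c_[p,np.ones(len(p))]@c["pose"][:3,:3].T
    return c["pose"][:3,3],d
def onz(c,uv,z):
    o,d=ray(c,uv); return o+d*((z-o[2])/d[:,2])[:,None]
E
python3 - <<'E'
from h import *
np.set_printoptions(precision=1,suppress=True)
t=vision.calibration("top"); s=vision.calibration("scene")
T=lambda l:np.array(l)/5.+[195,140]-0.4
S=lambda l:np.array(l)/5.+[190,140]-0.4
print("back76",onz(t,T([(58,72),(335,42)]),76))
print("front26/50",onz(t,T([(110,523),(385,492)]),26),onz(t,T([(110,523),(385,492)]),50))
print("timer",onz(t,T([(122,338),(213,335),(220,427),(128,432)]),42), onz(t,T([(171,383)]),42))
print("scene back76",onz(s,S([(340,48),(593,145)]),76),"front26",onz(s,S([(40,398),(303,525)]),26))
print("scene timer",onz(s,S([(192,266),(275,300),(222,362),(130,322)]),42))
E
```

```text
back76 [[628.7 206.8  76. ]
 [653.   39.   76. ]]
front26/50 [[358.3 168.3  26. ]
 [382.1  -0.2  26. ]] [[357.3 166.1  50. ]
 [380.7   0.3  50. ]]
timer [[471.  164.2  42. ]
 [474.6 108.5  42. ]
 [418.  102.2  42. ]
 [413.3 158.2  42. ]] [[444.2 133.1  42. ]]
scene back76 [[625.8 202.9  76. ]
 [650.3  39.   76. ]] front26 [[357.2 161.   26. ]
 [383.2   0.7  26. ]]
scene timer [[465.9 161.6  42. ]
 [475.7 109.5  42. ]
 [425.2  97.2  42. ]
 [414.9 154.3  42. ]]
```

```bash
python3 -m crank '[[-26,0,-23,0,0,0],[-52,0,-46,0,0,0],[-78,0,-69,0,0,0],[-104,0,-92,0,0,0],[-130,0,-115,0,0,0]]' 0.2; python3 -m crank '[[-26,0,-23,0,0,0],[-52,0,-46,0,0,0],[-78,0,-69,0,0,0],[-104,0,-92,0,0,0],[-130,0,-115,0,0,0]]'
```

```text
t: 0.6
eef_pos: [264.5, 432.5, 214.1]
tcp_rot: [-1.571, 0.001, 1.252]
ft_force: [-0.3, 0.2, 0.4]
opening: 0.64
t: 1.1
eef_pos: [333.2, 271.6, 214.1]
tcp_rot: [-1.57, 0.002, 1.252]
ft_force: [1.0, 0.6, -0.1]
opening: 0.231
```

Run:
```python
from cell import env
import numpy as np
from scipy.spatial.transform import Rotation as R
s=env.state();r=R.from_euler('xyz',s["tcp_rot"])
print(s["t"],s["eef_pos"],s["tcp_rot"],s["opening"])
print(r.inv().apply(np.array([390,126,200])-s["eef_pos"]), np.degrees(s["tcp_rot"][2])-98.2)
```

```text
1.1 [333.18347267 271.6291135  214.12429822] [-1.57049178e+00  1.51932695e-03  1.25245819e+00] 0.23064144840293666
[-120.50772576   14.27708971  -99.54649677] -26.4394318985439
```

```bash
python3 -m crank '[[-24,0,-20,0,-5,0],[-48,0,-40,0,-10,0],[-72,0,-60,0,-16,0],[-96,0,-80,0,-21,0],[-120,0,-100,0,-26.4,0]]'
python3 - <<'E'
from h import *
im,d=vision.read_camera("wrist"); cv2.imwrite("pics/w1.png",im); np.save("pics/w1d.npy",d)
c=vision.calibration("wrist");np.savez("pics/w1c.npz",**c); print(c)
E
```

```text
t: 1.6
eef_pos: [390.8, 125.1, 214.2]
tcp_rot: [-1.57, 0.001, 1.717]
ft_force: [0.0, 0.2, 0.1]
opening: 0.199
{'vertical_fov': 66.02805771430427, 'cx': 277.4344901869953, 'cy': 210.6018902313825, 'dist': array([0.00872541, 0.        , 0.        , 0.        , 0.        ]), 'pose': array([[-1.52862853e-01,  9.52811869e-01,  2.62264163e-01,
         3.17434430e+02],
       [ 9.88244423e-01,  1.48033984e-01,  3.81955526e-02,
         1.10934954e+02],
       [-2.43083304e-03,  2.65019777e-01, -9.64239912e-01,
         3.84840675e+02],
       [ 0.00000000e+00,  0.00000000e+00,  0.00000000e+00,
         1.00000000e+00]])}
```

View pics/w1.png

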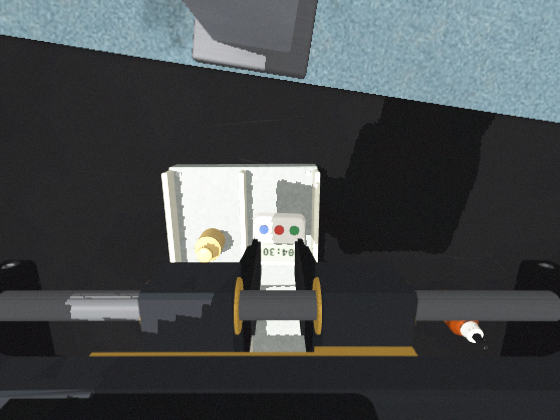

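Wrist view: box front edge at row ~165, columns 167–318, with the middle wall at ~244. The timer's rear edge is near row 214, columns 252–305. I'll zoom for accurate edges.

Run:
```python
import cv2
a=cv2.imread("pics/w1.png")[155:270,155:330]; cv2.imwrite("pics/w1z.png",cv2.resize(a,None,fx=4.5,fy=4.5,interpolation=cv2.INTER_CUBIC))
```

```text
(no output)
```

View pics/w1z.png

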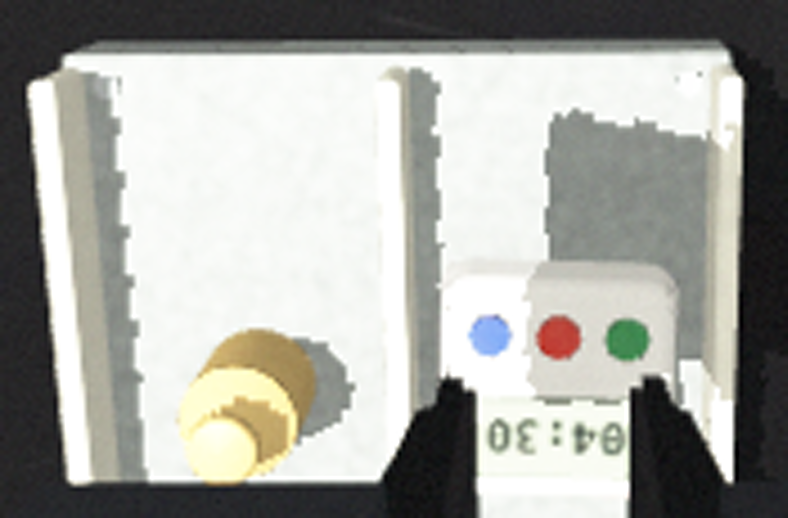

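Run:
```python
from h import *
np.set_printoptions(precision=1,suppress=True)
c=dict(np.load("pics/w1c.npz"))
P=lambda l:np.array(l)/4.5+[155,155]-0.4
ph=np.radians(8.2);O=np.array([517,104])
def bx(p):
    d=p[:,:2]-O; return np.c_[d@[np.cos(ph),np.sin(ph)], d@[-np.sin(ph),np.cos(ph)]]
for n,l,z in [("deck front corners",[(62,56),(728,54)],26),
 ("walltop mid L/R edge front",[(380,80),(405,80)],50),("mid back",[(386,440),(412,400)],50),
 ("outer left-lane wall",[(722,80),(743,80),(735,470)],50),("outer right",[(28,85),(58,85),(68,480)],50),
 ("timer rear top corners",[(445,285),(677,285)],42),("timer rear top mid",[(560,273)],42),("rear bottom",[(555,262)],26),("timer sides",[(443,320),(678,340)],40),
 ("buttons",[(490,335),(558,337),(627,339)],44)]:
    w=onz(c,P(l),z); print(n,w[:,:2].tolist() if 0 else w[:,:2].ravel(),bx(w).ravel())
```

```text
deck front corners [384.1  -2.1 358.4 160.1] [-146.7  -86.1 -149.    78.1]
walltop mid L/R edge front [373.9  78.4 373.   84.1] [-145.3   -4.9 -145.4    0.9]
mid back [462.5  90.8 451.1  95.8] [-55.8  -5.3 -66.4   1.3]
outer left-lane wall [361.8 156.5 361.  161.3 457.1 177.6] [-146.2   74.2 -146.2   79.   -48.7   81.4]
outer right [387.5  -1.9 386.5   4.9 485.4  13.7] [-143.2  -86.4 -143.3  -79.4  -44.2  -84.8]
timer rear top corners [423.1  99.6 414.3 156. ] [-93.6   9.  -94.2  66.1]
timer rear top mid [415.7 127.1] [-97.   37.3]
rear bottom [417.6 126.1] [-95.3  36.1]
timer sides [432.8 100.3 429.  159. ] [-83.9   8.3 -79.3  67. ]
buttons [433.5 112.4 431.5 129.  429.4 146. ] [-81.4  20.2 -81.1  37.  -80.8  54. ]
```

```bash
python3 -m crank '[[0,35,0,0,-0.1,0],[0,70,0,0,-0.2,0],[0,105,0,0,-0.2,0],[0,135,0,0,-0.2,0],[0,155,0,0,-0.2,0]]'; python3 -m crank '[[0,8,0,0,0,0],[0,16,0,0,0,0],[0,24,0,0,0,0],[0,28,0,0,0,0]]';  python3 - <<'E'
from h import *
im,d=vision.read_camera("wrist"); cv2.imwrite("pics/w2.png",cv2.resize(im[60:360,130:430],None,fx=2,fy=2))
im,d=vision.read_camera("scene"); cv2.imwrite("pics/s2.png",cv2.resize(im[120:270,180:330],None,fx=4,fy=4))
E
```

```text
t: 2.15
eef_pos: [391.5, 122.1, 57.4]
tcp_rot: [-1.568, 0.002, 1.727]
ft_force: [0.5, 0.2, 0.1]
opening: 0.199
t: 2.55
eef_pos: [391.6, 122.1, 29.3]
tcp_rot: [-1.569, 0.002, 1.727]
ft_force: [-1.0, -0.1, 1.0]
opening: 0.201
```

View pics/w2.png

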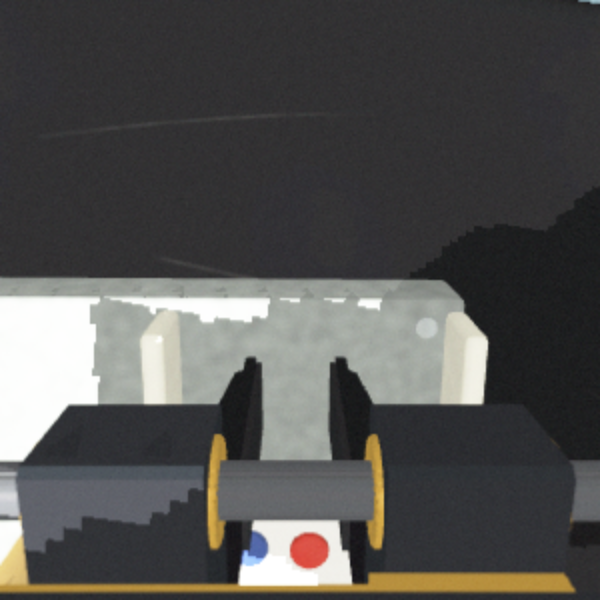

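View pics/s2.png

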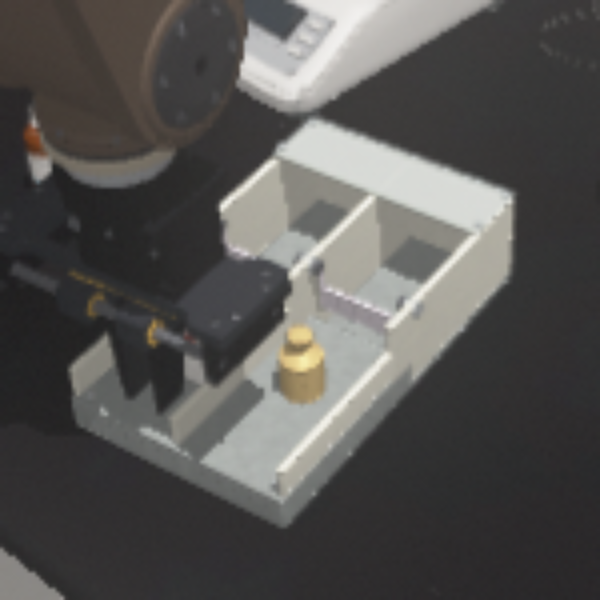

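Relative to the wall inner faces (cols 180/445 → 312 centre; red button 310), the fingers (centre ~296) sit about 4 mm to the right. I'll shift left 4 mm, then push.

```bash
python3 -m crank '[[2,-1,0,0,0,0],[4,-1,0,0,0,0],[4,-1,-4,0,0,0],[4,-1,-8,0,0,0],[4,-1,-12,0,0,0]]'; python3 -m crank '[[0,0,-6,0,0,0],[0,0,-12,0,0,0],[0,0,-18,0,0,0],[0,0,-24,0,0,0],[0,0,-30,0,0,0]]';  python3 - <<'E'
from h import *
im,d=vision.read_camera("wrist"); cv2.imwrite("pics/w3.png",cv2.resize(im[60:360,130:430],None,fx=2,fy=2))
im,d=vision.read_camera("scene"); cv2.imwrite("pics/s3.png",cv2.resize(im[120:270,180:330],None,fx=4,fy=4))
E
```

```text
t: 3.15
eef_pos: [403.3, 128.0, 30.5]
tcp_rot: [-1.569, 0.002, 1.728]
ft_force: [0.4, 1.1, -0.4]
opening: 0.2
t: 3.65
eef_pos: [433.4, 132.7, 30.4]
tcp_rot: [-1.569, 0.002, 1.727]
ft_force: [-1.9, -0.5, 0.4]
opening: 0.202
```

View pics/w3.png

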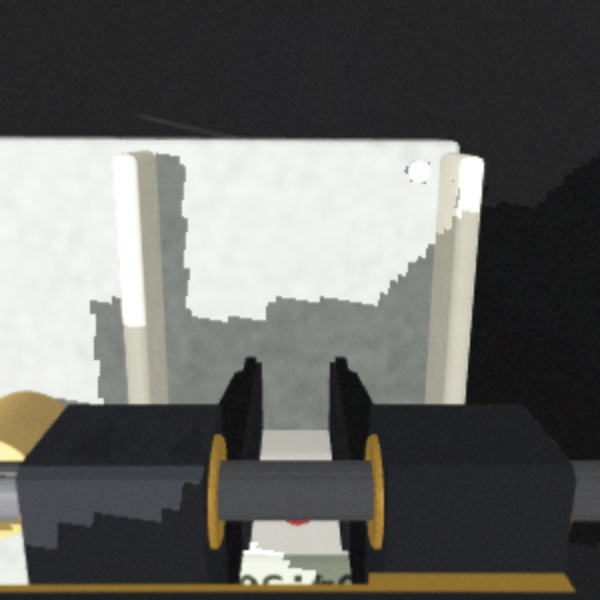

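View pics/s3.png

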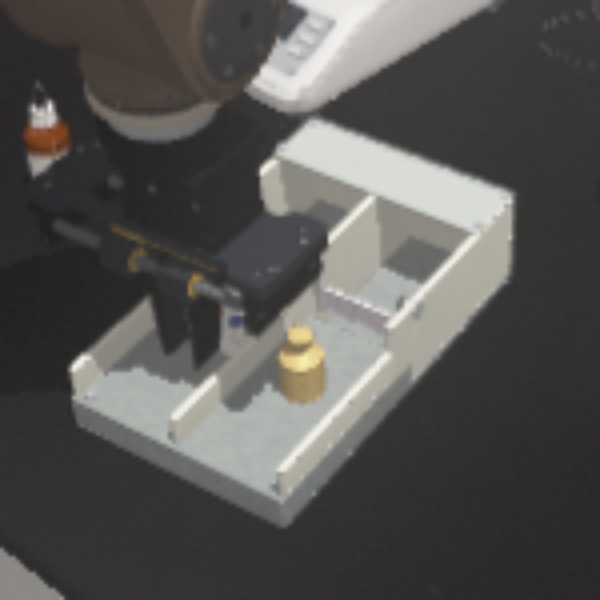

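```bash
python3 -m crank '[[0,0,-8,0,0,0],[0,0,-16,0,0,0],[0,0,-24,0,0,0],[0,0,-32,0,0,0],[0,0,-40,0,0,0]]';  python3 - <<'E'
from h import *
im,d=vision.read_camera("wrist"); cv2.imwrite("pics/w4.png",cv2.resize(im[60:360,130:430],None,fx=2,fy=2))
im,d=vision.read_camera("scene"); cv2.imwrite("pics/s4.png",cv2.resize(im[120:270,180:330],None,fx=4,fy=4))
im,d=vision.read_camera("top"); cv2.imwrite("pics/t4.png",cv2.resize(im[130:260,180:310],None,fx=4,fy=4))
E
```

```text
t: 4.25
eef_pos: [474.0, 139.1, 30.3]
tcp_rot: [-1.569, 0.002, 1.727]
ft_force: [-1.5, -0.9, 1.0]
opening: 0.198
```

View pics/w4.png

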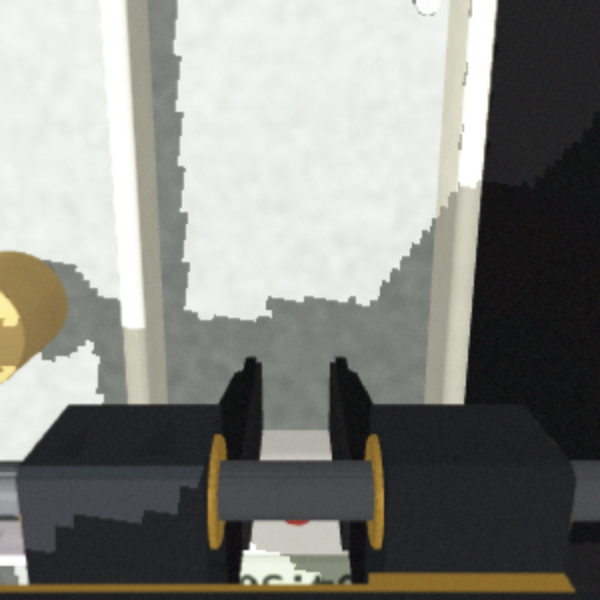

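View pics/s4.png

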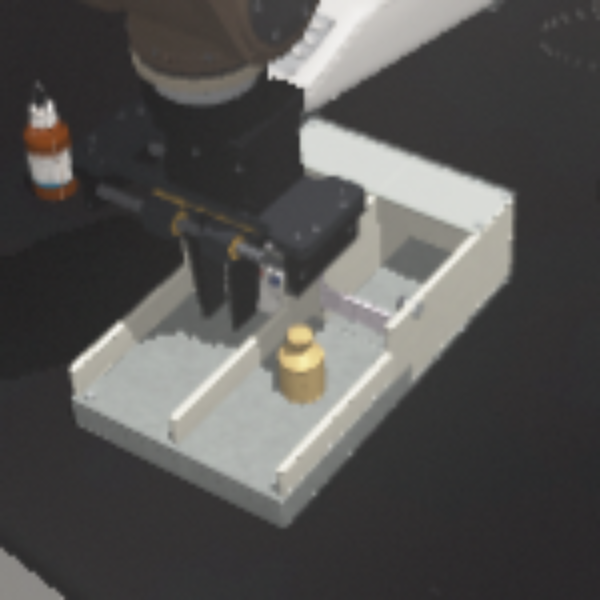

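View pics/t4.png

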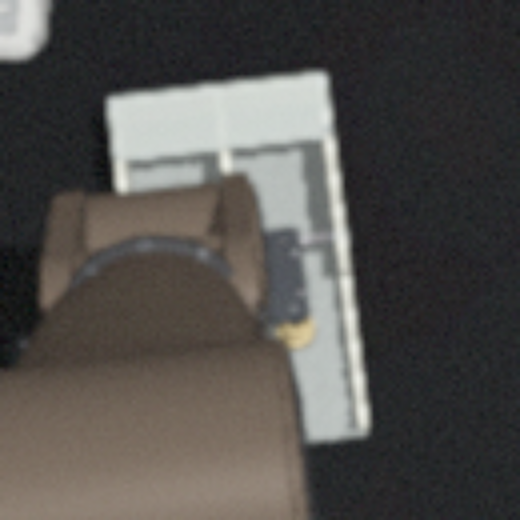

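Fingers still centred (walls 163/428) and the timer is still square against them; now through the flap.

```bash
python3 -m crank '[[0,0,-8,0,0,0],[0,0,-16,0,0,0],[0,0,-24,0,0,0],[0,0,-32,0,0,0],[0,0,-39,0,0,0]]';  python3 - <<'E'
from h import *
im,d=vision.read_camera("wrist"); cv2.imwrite("pics/w5.png",cv2.resize(im[60:420,130:430],None,fx=1.6,fy=1.6))
im,d=vision.read_camera("scene"); cv2.imwrite("pics/s5.png",cv2.resize(im[120:270,180:330],None,fx=4,fy=4))
E
```

```text
t: 4.9
eef_pos: [513.2, 145.3, 30.2]
tcp_rot: [-1.57, 0.002, 1.727]
ft_force: [-0.8, -1.0, -0.3]
opening: 0.2
```

View pics/w5.png

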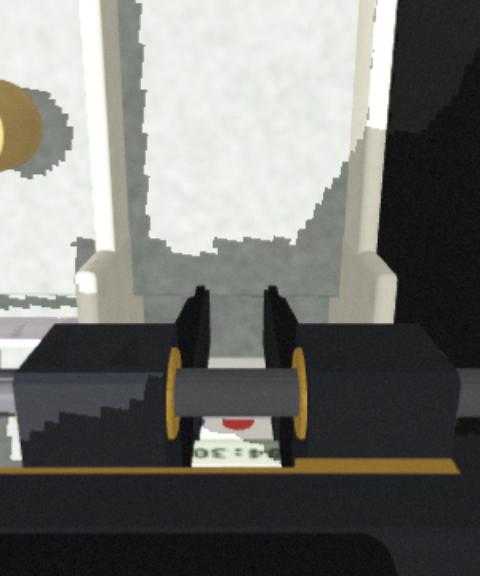

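View pics/s5.png

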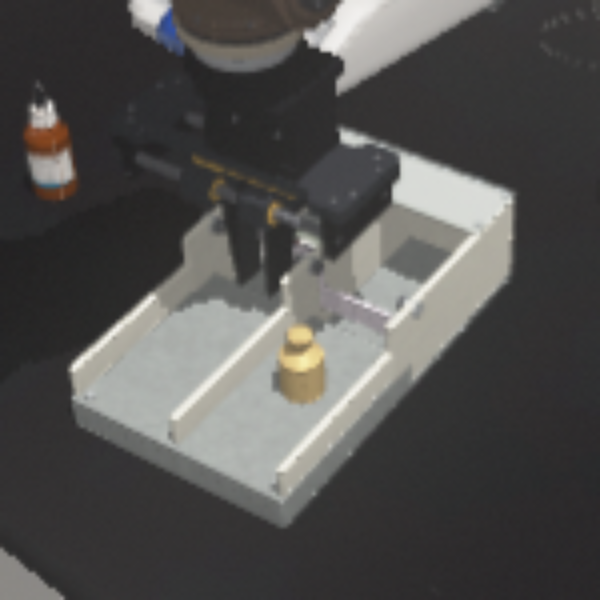

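The timer's red button now shows lower and smaller at (238,423), and the deck step is at row 295. I'll check its depth, i.e. its height.

Run:
```python
from h import *
np.set_printoptions(precision=1,suppress=True)
c=vision.calibration("wrist")
im,d=vision.read_camera("wrist")
O=np.array([518,103.2]);ph=np.radians(8.7)
col=int(130+238/1.6)
for col in (265,278,290):
  for r in list(range(236,308,4)):
    o,dr=ray(c,[(col,r)]); z=d[r,col]
    if z<=0: continue
    p=o+dr[0]*z; q=p[:2]-O
    print(col,r,im[r,col],round(q@[np.cos(ph),np.sin(ph)]),round(q@[-np.sin(ph),np.cos(ph)]),round(p[2]))
```

```text
265 236 [123 130 126] -11 35 26
265 240 [130 135 132] -9 35 27
265 244 [115 118 114] -6 35 26
265 248 [123 129 125] 5 34 6
265 252 [120 125 118] 7 34 7
265 256 [125 127 125] 11 34 6
265 260 [116 120 117] 13 34 7
265 264 [119 124 122] 16 34 7
265 268 [124 126 122] 19 34 7
265 272 [122 128 123] 21 34 7
265 276 [130 134 129] 24 34 6
265 280 [173 182 183] 13 35 34
265 284 [188 195 199] 14 35 36
265 292 [67 63 64] -29 39 122
265 296 [76 74 73] -29 39 124
265 300 [77 75 75] -29 39 125
265 304 [81 77 77] -28 39 125
278 236 [131 137 132] -11 42 26
278 240 [128 134 129] -8 42 27
278 244 [112 118 113] -6 42 26
278 248 [123 129 124] 5 42 6
278 252 [125 133 127] 7 42 7
278 256 [124 132 127] 10 42 7
278 260 [124 130 123] 13 42 7
278 264 [128 137 130] 16 42 7
278 268 [134 141 134] 19 42 6
278 272 [120 124 124] 21 42 7
278 276 [127 130 125] 25 42 6
278 280 [174 181 183] 13 42 34
278 284 [185 195 196] 15 42 35
278 288 [185 196 197] 16 42 38
278 292 [66 63 61] -29 42 122
278 296 [74 72 72] -29 42 123
278 300 [75 76 73] -29 42 126
278 304 [79 78 75] -28 42 126
290 236 [127 135 130] -11 49 27
290 240 [130 135 130] -8 49 26
290 244 [119 124 119] -6 49 27
290 248 [122 127 122] 5 50 6
290 252 [125 134 128] 8 50 6
290 256 [120 126 122] 10 50 7
290 260 [121 127 124] 13 50 7
290 264 [118 125 118] 15 50 8
290 268 [123 129 123] 18 50 7
290 272 [130 140 136] 22 50 6
290 276 [126 133 128] 25 50 6
290 280 [175 182 183] 13 49 33
290 284 [187 193 195] 14 49 36
290 288 [187 197 197] 16 49 37
290 292 [64 62 58] -29 45 122
290 296 [74 72 72] -29 45 124
290 300 [75 75 71] -29 45 125
290 304 [82 80 78] -28 45 125
```

The timer is nose-down in the bay, its rear edge (x≈13, z≈33) still leaning on the finger front past the step (−4). Drawing back quickly should let it drop.

```bash
python3 -m crank '[[0,0,25,0,0,0],[0,0,35,0,0,0],[0,0,40,0,0,0]]';  python3 - <<'E'
from h import *
np.set_printoptions(precision=1,suppress=True)
c=vision.calibration("wrist")
im,d=vision.read_camera("wrist")
cv2.imwrite("pics/w6.png",cv2.resize(im[60:420,130:430],None,fx=1.6,fy=1.6))
O=np.array([518,103.2]);ph=np.radians(8.7)
for col in (278,):
  for r in list(range(268,308,3)):
    o,dr=ray(c,[(col,r)]); z=d[r,col]
    if z<=0: continue
    p=o+dr[0]*z; q=p[:2]-O
    print(col,r,im[r,col],round(q@[np.cos(ph),np.sin(ph)]),round(q@[-np.sin(ph),np.cos(ph)]),round(p[2]))
im,d=vision.read_camera("scene"); cv2.imwrite("pics/s6.png",cv2.resize(im[120:270,180:330],None,fx=4,fy=4))
E
```

```text
t: 5.35
eef_pos: [472.4, 138.9, 30.3]
tcp_rot: [-1.57, 0.002, 1.727]
ft_force: [0.5, 0.3, 0.7]
opening: 0.201
278 268 [123 127 124] -32 42 26
278 271 [124 133 126] -31 42 27
278 274 [130 134 132] -28 42 26
278 277 [124 130 128] -26 42 26
278 280 [122 126 124] -25 42 27
278 283 [127 133 127] -22 42 25
278 286 [127 134 130] -21 42 27
278 289 [125 128 126] -19 42 27
278 292 [65 64 65] -71 42 123
278 295 [65 64 65] -71 42 125
278 298 [67 65 63] -70 42 124
278 301 [79 75 72] -69 42 124
278 304 [77 74 73] -69 42 126
278 307 [78 76 76] -69 42 126
```

View pics/w6.png

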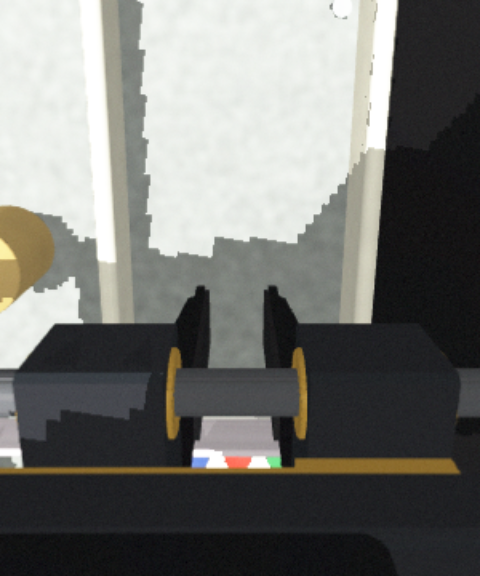

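View pics/s6.png

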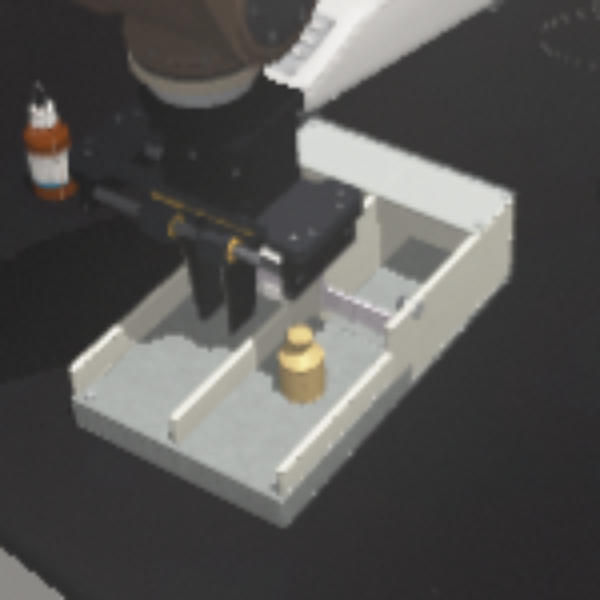

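The flap looks shut with the timer's buttons visible behind it. I'll draw out further, rise, and check.

```bash
python3 -m crank '[[0,0,15,0,0,0],[0,0,30,0,0,0],[0,0,45,0,0,0],[0,0,60,0,0,0],[0,0,70,0,0,0]]'; python3 -m crank '[[0,-25,0,0,0,0],[0,-60,0,0,0,0],[0,-100,0,0,0,0],[0,-140,0,0,0,0],[0,-180,0,0,0,0]]'; python3 -m crank '[[40,0,0,0,0,0],[80,0,0,0,0,0],[120,0,0,0,0,0],[160,0,0,0,0,0],[190,0,0,0,0,0]]'
python3 - <<'E'
from h import *
im,d=vision.read_camera("scene"); cv2.imwrite("pics/s7f.png",im); cv2.imwrite("pics/s7.png",cv2.resize(im[140:260,190:320],None,fx=5,fy=5,interpolation=cv2.INTER_CUBIC))
im,d=vision.read_camera("top"); cv2.imwrite("pics/t7f.png",im);cv2.imwrite("pics/t7.png",cv2.resize(im[140:255,195:285],None,fx=5,fy=5,interpolation=cv2.INTER_CUBIC))
c=vision.calibration("top");O=np.array([518,103.2]);ph=np.radians(8.7)
for r in range(140,240,2):
  for col in (229,):
    o,dr=ray(c,[(col,r)]); p=o+dr[0]*d[r,col]; q=p[:2]-O
    print(r,im[r,col],round(q@[np.cos(ph),np.sin(ph)]),round(q@[-np.sin(ph),np.cos(ph)]),round(p[2]))
E
```

```text
t: 5.95
eef_pos: [404.0, 128.1, 30.5]
tcp_rot: [-1.571, 0.002, 1.727]
ft_force: [-0.0, -0.1, -0.6]
opening: 0.201
t: 6.45
eef_pos: [404.1, 128.5, 212.5]
tcp_rot: [-1.572, 0.002, 1.727]
ft_force: [1.0, -0.7, -0.2]
opening: 0.2
t: 6.95
eef_pos: [374.4, 318.5, 212.4]
tcp_rot: [-1.573, 0.002, 1.728]
ft_force: [0.8, -0.3, 0.4]
opening: 0.201
140 [30 30 29] 180 15 2
142 [33 35 35] 176 16 -4
144 [43 38 36] 166 16 7
146 [33 29 30] 163 17 -5
148 [35 36 32] 155 18 0
150 [63 62 61] 148 18 1
152 [180 185 180] 124 16 71
154 [206 210 206] 117 17 75
156 [203 208 204] 112 18 72
158 [205 210 204] 103 18 84
160 [205 210 204] 99 19 75
162 [204 209 202] 92 20 75
164 [206 210 204] 87 21 71
166 [203 207 200] 78 21 83
168 [144 147 141] 90 25 1
170 [130 134 127] 82 25 8
172 [181 183 178] 77 27 -1
174 [214 219 217] 66 26 20
176 [192 201 197] 60 27 20
178 [160 171 163] 53 28 22
180 [162 174 167] 46 28 26
182 [214 220 217] 41 29 23
184 [237 240 239] 35 30 19
186 [221 216 213] 28 31 21
188 [227 225 222] 23 31 17
190 [234 238 237] 16 32 21
192 [216 216 216] 8 32 27
194 [176 174 174] 1 33 35
196 [176 181 175] 0 35 3
198 [187 188 182] -10 35 24
200 [185 188 183] -16 35 24
202 [184 186 181] -22 36 20
204 [181 186 179] -29 37 25
206 [180 184 178] -35 37 27
208 [183 185 180] -41 38 25
210 [183 187 182] -47 39 25
212 [184 186 180] -54 39 31
214 [182 184 178] -60 40 23
216 [181 184 179] -66 41 23
218 [181 182 175] -72 42 22
220 [179 182 176] -78 42 24
222 [180 183 178] -85 43 28
224 [182 185 179] -91 44 28
226 [183 187 180] -97 44 29
228 [183 184 179] -103 45 27
230 [185 187 183] -110 46 30
232 [181 184 177] -116 46 28
234 [185 187 182] -122 47 29
236 [185 187 182] -128 48 29
238 [183 187 181] -134 48 28
```

View pics/s7.png

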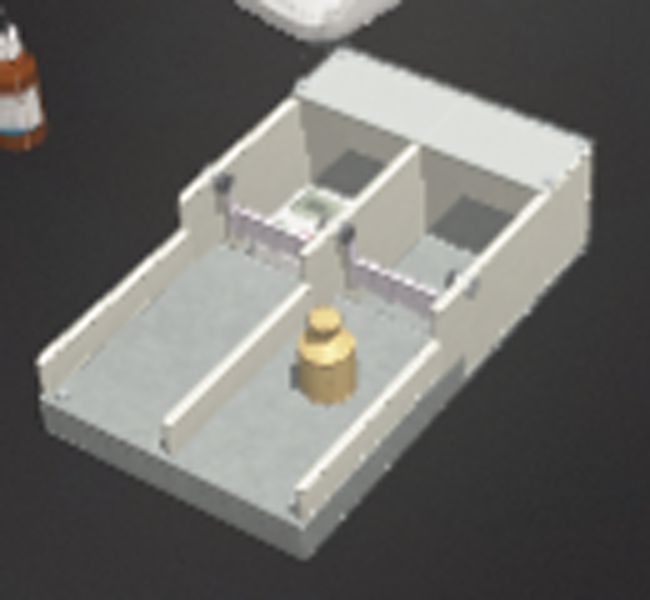

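View pics/t7.png

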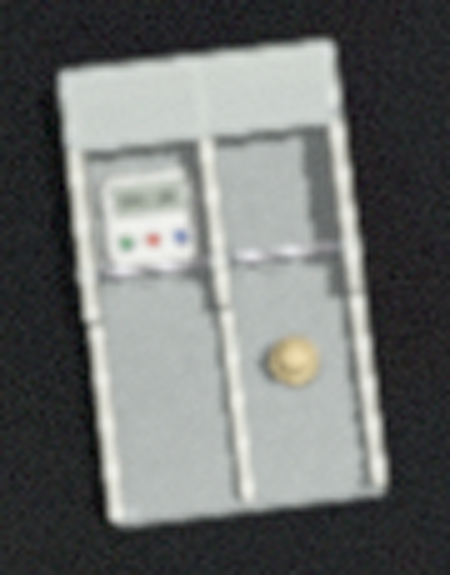

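View pics/s7f.png

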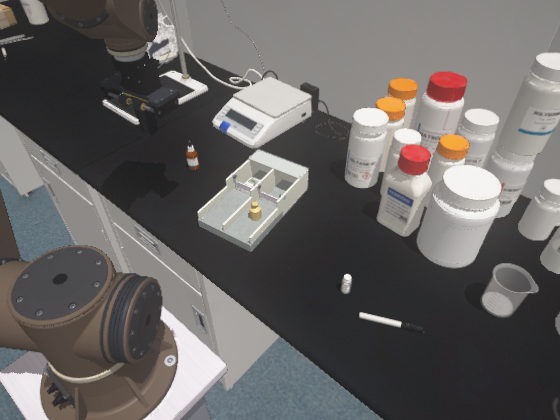

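The timer lies flat in the left bay: its top reads z ≈ 20–23 along its length, x ≈ 6–68. The left flap hangs in line with the right one. The weight, dropper, vial and pen look unmoved.

```bash
python3 -c "
from cell import job
print(job.job_done())"
```

```text
the job is handed in; nothing more can be done
None
```

The timer is lying flat in the left lane's bay, the flap has swung shut behind it, and the job is handed in at about 7 s of the 38 s allowed. I pushed it with two fingertips held slightly apart, without gripping or lifting it, then drew the fingers back, raised them and moved them clear to the left.

- **Timer:** in the last top view, its top reads about 21 mm high (noisy, 17–26 mm), and it spans about 6–68 mm beyond the flap pivots. That fits lying flat on the 6 mm bay floor.
- **Flap:** in both camera views the left flap hangs upright, in line with the untouched right flap.
- **Other things:** the weight, dropper, vial and pen look unmoved in the final pictures.
- **Force:** readings stayed within about 2 N per axis at the end of each move.

**Disagreements along the way:**
- The three cameras differed by about 2–4 mm on where the lane lies. I centred the fingers on the lane walls in the wrist picture.
- At the end of the push, the timer's rear edge was briefly leaning on the fingers, nose down in the bay. It dropped flat as soon as they were drawn back.

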